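# Seat a wood-specimen carrier on the three-ball imaging mount

### The job

Load the three-armed specimen carrier onto the imaging mount: lower it, without dropping it, so that each arm sits over a ball, and press it past the sprung rollers (unless it slips past by itself) so that they draw it fully home and level, then let go of it. Leave the round carrier and the four-armed carrier where they stand.

Things in the scene. Friction and masses are not known exactly. Their poses are not given: they have to be found in the camera images.
- carrier: Loose three-armed aluminium carrier, 0.24 to 0.43 kg. Like arms 120 deg apart, 32 mm wide, tips 58 mm out, top 29 mm up; one lies along own x. Under each, 36 mm out, a radial vee groove, 24 mm wide at the mouth, its walls the feet. Round bar 8 mm at each tip. Round grip post at the centre: 24 mm diameter, 29 to 80 mm up. Origin: centre of underside, on the bench; z up.
- mount: Fixed steel disc, 188 mm diameter; origin under its centre, on the bench. 3 balls 16 mm, 36 mm out, 26 mm up; beyond each a roller 65 mm out, top 59 mm up, sprung inward; one pair along own x. Carrier: centred, arms to rollers, any of 3 ways round; vees gather 7 mm, 8 deg. It may stop on rollers 10 mm above home; 5 to 15 N down on post clicks it in. Home: its origin 21 mm above this one.
- round_carrier: Bystander, loose: a carrier with a round plate 100 mm in diameter, no arms; upright grip post as on the three-armed one (24 mm diameter, top 80 mm up). Origin: centre of the underside, on the bench; z up.
- cross_carrier: Bystander, loose: a carrier with four arms in a cross, 112 mm from tip to tip; upright grip post as on the three-armed one (24 mm diameter, top 80 mm up). Origin: centre of the underside, on the bench; z up.
Not all that is in view belongs to the job. What is shaped like the carrier but blue or pink is not meant. There is more than one size of the mount; the job needs the smaller.

How it is judged:
By the outcome, as a careful person would: the job done as asked, in the order asked, and still so for the second after the job is handed in, with the robot touching nothing.
It also fails if it takes over 45 s, if anything falls off the work surface, if the arm or the gripper's body presses on something with over 40 N, if the wrist force passes 120 N, or if a joint passes its speed limit or range.

### The arm

A 6-joint arm with a two-finger parallel gripper is mounted at the origin on the work surface. World frame = base frame: x ahead of the robot, y to its left, z up, the work surface at z = 0. Lengths are in m, angles in degrees, forces in N, time in s.
With the tool pointing down it reaches from about 0.3 to 0.75 m from the base axis. Payload 8.5 kg.
Tool frame: the origin (TCP) lies on the centre line of the jaws, within the pads' length; the fingertips stand 14 mm ahead of it and the grasp point (between the pads) lies 5 mm behind it; z points along the fingers, x is the direction in which the jaws open and shut, and the axes are right-handed (so a half turn about z gives the same grasp; the last joint's range is limited). The gripper opens to 85 mm and grips with 20 to 120 N. Pads are 22 mm wide; open, the fingers measure 114 mm over their backs; the gripper's body (76 mm by 85 mm) begins 54 mm behind the grasp point. The pads swing forward as they close: fully open they stand 13 mm farther back than shut.
Start: joints at [-77.825, 21.807, 74.336, -0, 83.858, -12.336], TCP at [0.228, -0.5, 0.245] pointing down, gripper open.
Joint ranges: [-178.18, 178.18], [-50.72, 133.34], [12.68, 142.11], [-81.47, 261.47], [9.98, 163.14], [-165.26, 165.26]. Speed limits (degrees/s): [136.94, 136.94, 180, 180, 180, 180].

### API

Orientations are given as a 3x3 rotation matrix whose columns are the frame's x, y, z axes.
In Python, from rig import * gives the robot as it stands.
- The arm moves only by the shell command python3 -m crank 'ROWS' [FORCE]. ROWS is JSON, one flat list of numbers, 7 for each row, row after row: the turn, a rotation vector about the world's x, y, z in rad, then the shift along the world's x, y, z in m, then the opening in per cent of the stroke, from 0 (shut) to 100 (fully open). A call has 1 to 20 rows; each row shifts and turns the commanded pose from where the row before left it; what a row does not reach is not made up. A row lasts 1/10 s, in which the tool goes at most 50 mm and 8.59 degrees, less where a joint would pass 70% of its speed; a pose out of reach is approached as far as the arm can. A call is refused whole if a number of a shift passes 0.05 or a number of a turn 0.15, either way. A call with a gripper value outside its range is refused whole. The fingers move at their own pace and stop on an object; FORCE is the grip in N (left out, the last holds). Time passes only in rows, so rows that do not move let the fingers close. It gives the time, the measured TCP pose, the force and the opening at its end, in the units of the state.
- observe(): the state, without advancing time (a new reading comes with each control period).
- get_image(name): name is "scene" or "side" or "wrist"; returns a dict with "frame" (480x640x3 uint8, red, green, blue), "fov_y" (degrees; the focal length in pixels is half the picture's height over the tangent of half this angle, whatever the lens; pixels are square), "cx", "cy" (the principal point, pixels), "world_to_cam" (4x4, takes a point from world to camera coordinates). Camera axes: x right, y up, looking along -z (the intrinsics and any distortion apply to the point x, -y, -z); pixel columns grow to the right and rows downward; lengths in m; the calibration is good to about 2 mm. A picture is of the moment at which its call begins. There is no depth.
- close_job(): hands the job in, once; it reports no verdict.
The state is a dict: "time_s": time; "q": joint angles; "qvel": joint speeds; "joint_efforts": joint torques, N m; "position": TCP position; "tool_rot": TCP orientation; "ft_force": force on the tool from outside, world axes, zero at the start; "wrist_torque": the same for the moment, N m; "grip_width": finger opening in m.
Only numpy, scipy, OpenCV 4.12 (cv2) and the standard library are available. Lean on these libraries where they do the work, as an engineer would, in place of code of your own. Each camera call takes 0.05 s, during which the arm holds its last target. There are 200 camera calls.

## Working session

There is one attempt and no reset: what is moved stays moved. The work goes in short steps, Python scripts to look and compute and a shell command to move; the robot and the scene stay as the last step left them, time stands still between calls to the robot, and variables do not carry over. Pictures are saved under pics/ and viewed, about 8 in all and at most 12, crops included, and the job is handed in when it is done.

```bash
ls; mkdir -p pics
cat > h.py <<'E'
from rig import *
import numpy as np, cv2
def grab(n,f):
    g=get_image(n); cv2.imwrite('pics/'+f+'.png',cv2.cvtColor(g['frame'],cv2.COLOR_RGB2BGR))
    np.save('pics/'+f+'.npy',g,allow_pickle=True); return g
def load(f): return np.load('pics/'+f+'.npy',allow_pickle=True).item()
def ray(g,u,v):
    h=g['frame'].shape[0]; f=h/2/np.tan(np.radians(g['fov_y'])/2)
    d=np.array([(u-g['cx'])/f,-(v-g['cy'])/f,-1.]); T=np.linalg.inv(np.array(g['world_to_cam']))
    return T[:3,3],T[:3,:3]@d
def onz(g,u,v,z):
    o,d=ray(g,u,v); return o+d*(z-o[2])/d[2]
def proj(g,p):
    p=np.array(g['world_to_cam'])@np.append(p,1); f=240/np.tan(np.radians(g['fov_y'])/2)
    return np.array([g['cx']-f*p[0]/p[2], g['cy']+f*p[1]/p[2]])
E
python3 - <<'E'
from h import *
a=grab('scene','s0');b=grab('side','d0');c=grab('wrist','w0')
for g in(a,b,c):print({k:v for k,v in g.items() if k!='frame'})
print(observe())
E
```

```text
pics
{'fov_y': 43.742136139433875, 'cx': 323.30192283078566, 'cy': 231.28786374201553, 'world_to_cam': array([[-0.05317347,  0.99858076, -0.00300937,  0.00524321],
       [-0.75032781, -0.0379653 ,  0.65997486,  0.37742524],
       [ 0.65892395,  0.03735117,  0.75128165, -1.53757741],
       [ 0.        ,  0.        ,  0.        ,  1.        ]])}
{'fov_y': 54.25757055900819, 'cx': 324.16862274228555, 'cy': 238.006901009211, 'world_to_cam': array([[-0.71023296, -0.70384456, -0.0131139 ,  0.36991297],
       [ 0.44159593, -0.45995699,  0.77034577, -0.25183186],
       [-0.54823551,  0.54133391,  0.63749151, -0.9170591 ],
       [ 0.        ,  0.        ,  0.        ,  1.        ]])}
{'fov_y': 58.022857643326574, 'cx': 311.50066903037975, 'cy': 236.4947457684628, 'world_to_cam': array([[ 4.14568907e-01, -9.10017692e-01, -6.49061210e-04,
        -5.50132454e-01],
       [ 8.79091887e-01,  4.00664461e-01, -2.58196522e-01,
         3.39189200e-02],
       [ 2.35223459e-01,  1.06469665e-01,  9.66092198e-01,
        -3.78776035e-01],
       [ 0.00000000e+00,  0.00000000e+00,  0.00000000e+00,
         1.00000000e+00]])}
{'time_s': 0.15, 'q': array([-7.78247029e+01,  2.18329975e+01,  7.43727781e+01,  6.21109858e-04,
        8.38594381e+01, -1.23362959e+01]), 'qvel': array([ 0.06763889,  0.04289933, -0.28214712,  0.07787111, -0.03967615,
       -0.03789565]), 'joint_efforts': array([ 2.82151494e-03, -4.48623705e+01, -2.31343997e+01, -1.28478559e-04,
        3.79348348e-03,  1.08229619e-05]), 'position': array([ 0.22813198, -0.50021944,  0.24485718]), 'tool_rot': array([[ 4.14876163e-01, -9.09877858e-01, -2.29512803e-04],
       [-9.09877210e-01, -4.14876149e-01,  1.11486398e-03],
       [-1.10960944e-03, -2.53702023e-04, -9.99999352e-01]]), 'ft_force': array([ 0.30131989,  0.15604119, -0.88082947]), 'wrist_torque': array([-0.05070638,  0.02082579, -0.02487449]), 'grip_width': 0.08519532387610089}
```

View pics/s0.png

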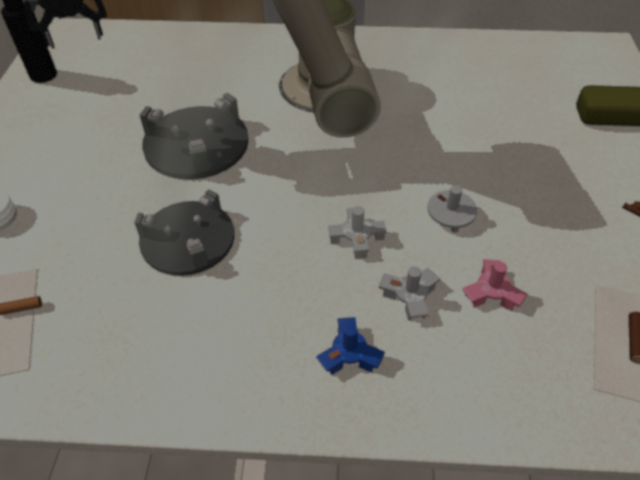

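View pics/d0.png

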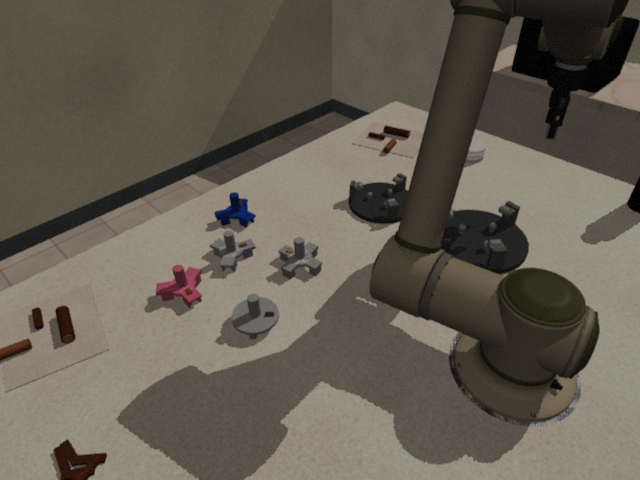

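The scene view shows grey three-armed carrier candidates at (411,288) and (357,232). The round carrier is at (453,208), and the mounts are at (187,237) and (195,140). I'll zoom in to tell them apart.

Run:
```python
from h import *
a=load('s0');b=load('d0')
for n,u,v,z in [('tri post',413,270,.08),('cross post',357,211,.08),('round',455,190,.08),('small c',187,237,.018),('sm L',139,237,.01),('sm R',235,237,.01),('big L',142,140,.01),('big R',249,140,.01)]:
    print(n,onz(a,u,v,z).round(4))
c=cv2.imread('pics/s0.png');d=cv2.imread('pics/d0.png')
x=cv2.resize(c[180:325,320:480],None,fx=4,fy=4,interpolation=2)[:,:640]
y=cv2.resize(c[185:280,125:245],None,fx=3,fy=3,interpolation=2)
cv2.imwrite('pics/c1.png',np.clip(x*1.4,0,255));
```

```text
tri post [0.6537 0.186  0.08  ]
cross post [0.5178 0.0865 0.08  ]
round [0.4517 0.277  0.08  ]
small c [ 0.5461 -0.244   0.018 ]
sm L [ 0.5442 -0.3418  0.01  ]
sm R [ 0.5346 -0.1518  0.01  ]
big L [ 0.2519 -0.4107  0.01  ]
big R [ 0.2396 -0.164   0.01  ][ WARN:0@0.088] global loadsave.cpp:1063 imwrite_ Unsupported depth image for selected encoder is fallbacked to CV_8U.
```

View pics/c1.png

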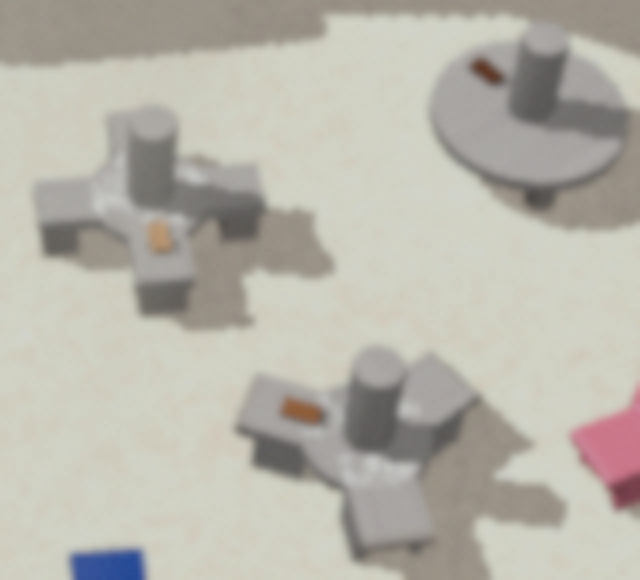

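The lower grey one, with post top at about (414.5,271), is the three-armed carrier. The upper one is the cross. The smaller mount, about 190 mm across, is at about (0.54,-0.245). Next I'll get yaw estimates and the wrist camera offset.

Run:
```python
from h import *
a=load('s0');w=load('w0')
p=onz(a,414.5,271.5,.08);print(p)
for x,y in [(249,402),(457,376),(397,543)]:
    q=onz(a,320+x/4,180+y/4,.029);d=(q-p)[:2];print(q,np.hypot(*d),np.degrees(np.arctan2(d[1],d[0])))
T=np.linalg.inv(w['world_to_cam']);print('cam',T[:3,3],onz(w,320,240,.05),onz(w,320,240,.0))
s=cv2.imread('pics/s0.png')[180:290,120:250];cv2.imwrite('pics/c2.png',cv2.resize(cv2.convertScaleAbs(s,alpha=2),None,fx=5,fy=5,interpolation=2))
```

```text
[0.65685285 0.18846332 0.08      ]
[0.64100562 0.13642336 0.029     ] 0.054399377915105074 -106.93655853013989
[0.62130185 0.23191242 0.029     ] 0.05613998340802289 129.29078732876093
[0.7138409  0.19965506 0.029     ] 0.058076605153454024 11.110770832711356
cam [ 0.28734697 -0.47389221  0.37433325] [ 0.20855198 -0.5168177   0.05      ] [ 0.19640475 -0.5234352   0.        ]
```

View pics/c2.png

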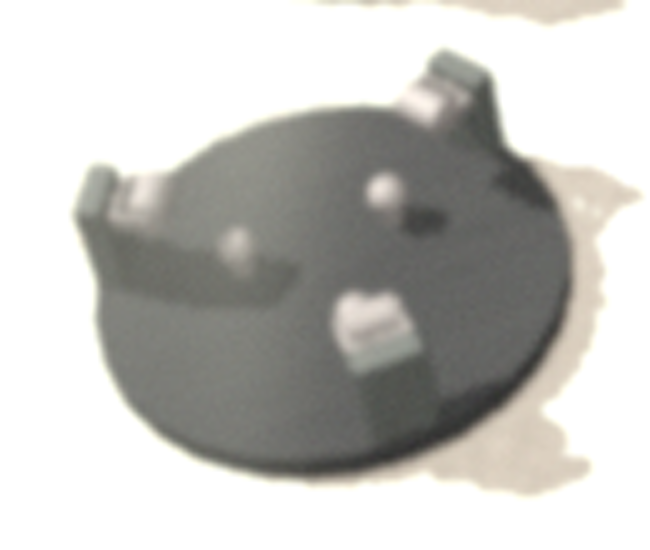

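```bash
python3 -m crank '[0,0,0,0.035,0.03,0.01,100, 0,0,0,0.035,0.03,0.01,100, 0,0,0,0.035,0.03,0.01,100, 0,0,0,0.035,0.03,0.01,100, 0,0,0,0.035,0.03,0.01,100, 0,0,0,0.035,0.03,0,100, 0,0,0,0.035,0.03,0,100, 0,0,0,0.035,0.03,0,100, 0,0,0,0.02,0.015,0,100, 0,0,0,0,0,0,100, 0,0,0,0,0,0,100]' 40
python3 - <<'E'
from h import *
g=grab('wrist','w1');print(observe()['position'],observe()['tool_rot'][:,0])
E
```

```text
time_s: 1.25
position: [0.5281, -0.2453, 0.2949]
tool_rot: [[0.416, -0.91, -0.001], [-0.91, -0.416, 0.0], [-0.001, 0.001, -1.0]]
ft_force: [-0.9, -0.8, -0.2]
grip_width: 0.0852
[ 0.52762506 -0.24588652  0.29509329] [ 4.14485252e-01 -9.10055939e-01 -4.05832097e-04]
```

View pics/w1.png

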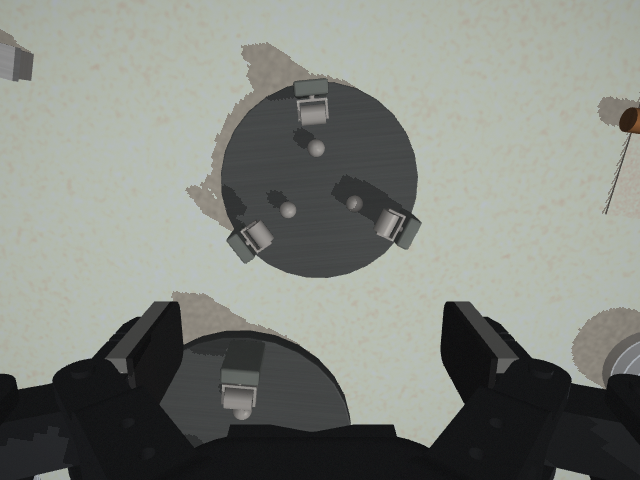

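The small mount is fully visible: balls at (316,148), (355,203) and (288,210), rollers at (313,111), (391,224) and (257,237).

Run:
```python
from h import *
g=load('w1');f=g['frame'];gr=cv2.cvtColor(f,cv2.COLOR_RGB2GRAY)
B=[]
for u,v in [(316,148),(355,203),(288,210)]:
    r=gr[v-14:v+15,u-14:u+15].astype(float);m=((r>np.median(r)+35)).astype(np.uint8)
    n,l,s,c=cv2.connectedComponentsWithStats(m);k=l[14,14];B.append(c[k]+[u-14,v-14]);print(B[-1],s[k])
for z in(.018,.026):
    P=np.array([onz(g,*b,z) for b in B]);c=P.mean(0);d=P-c
    print(z,c,np.hypot(d[:,0],d[:,1]),np.degrees(np.arctan2(d[:,1],d[:,0])))
R=np.array([onz(g,*b,.058) for b in [(313,111),(391,224),(257,237)]]);d=R-R.mean(0);print(R.mean(0),np.hypot(d[:,0],d[:,1]),np.degrees(np.arctan2(d[:,1],d[:,0])))
hs=cv2.cvtColor(f,cv2.COLOR_RGB2HSV);m=((gr<110)).astype(np.uint8);m[285:]=0
# disc rim ends by eye
for z in (.0,.01,.018):
    print(z,[onz(g,*p,z)[:2].round(4) for p in [(221,180),(417,180),(319,81),(319,278)]])
print(np.linalg.inv(g['world_to_cam'])[:3,3])
```

```text
[317.23899371 148.44025157] [  9   8  14  14 159]
[354.04201681 202.85714286] [  8   8  12  12 119]
[288.84353741 210.61904762] [  8   8  14  14 147]
0.018 [ 0.53480576 -0.25168777  0.018     ] [0.03653669 0.03554474 0.03696921] [ 28.85836275 -89.44794485 151.02519891]
0.026 [ 0.53583979 -0.25104143  0.026     ] [0.03581746 0.03484504 0.03624146] [ 28.85836275 -89.44794485 151.02519891]
[ 0.53635228 -0.25041488  0.058     ] [0.06714896 0.067511   0.06784503] [ 29.9295735  -89.56438849 149.91848006]
0.0 [array([ 0.4991, -0.1616]), array([ 0.5789, -0.3365]), array([ 0.6223, -0.2106]), array([ 0.4463, -0.2919])]
0.01 [array([ 0.5012, -0.1629]), array([ 0.5791, -0.3337]), array([ 0.6214, -0.2107]), array([ 0.4496, -0.2901])]
0.018 [array([ 0.5028, -0.164 ]), array([ 0.5793, -0.3315]), array([ 0.6208, -0.2109]), array([ 0.4522, -0.2888])]
[ 0.58733393 -0.2188539   0.42439645]
```

```bash
python3 -m crank '[0,0,-0.06,0.013,0.044,0,100, 0,0,-0.06,0.013,0.044,0,100, 0,0,-0.06,0.013,0.044,0,100, 0,0,-0.06,0.013,0.044,0,100, 0,0,0,0.013,0.044,0,100, 0,0,0,0.013,0.044,0,100, 0,0,0,0.013,0.044,0,100, 0,0,0,0.013,0.044,0,100, 0,0,0,0.013,0.044,-0.02,100, 0,0,0,0.01,0.038,-0.025,100, 0,0,0,0,0,0,100, 0,0,0,0,0,0,100]'
python3 - <<'E'
from h import *
g=grab('wrist','w2');print(observe()['position'],observe()['tool_rot'][:,0])
E
```

```text
time_s: 2.5
position: [0.6552, 0.1877, 0.2497]
tool_rot: [[0.186, -0.982, -0.001], [-0.982, -0.186, -0.001], [0.0, 0.001, -1.0]]
ft_force: [0.2, -0.0, -0.2]
grip_width: 0.0852
[0.65540177 0.18698058 0.2508496 ] [ 1.85199824e-01 -9.82700787e-01  4.34899132e-04]
```

View pics/w2.png

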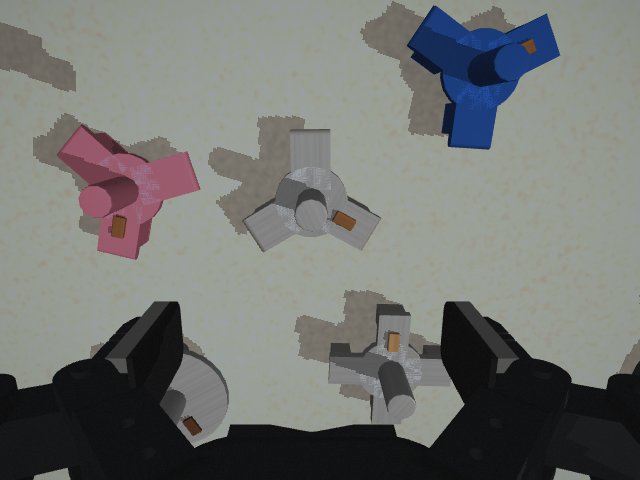

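The carrier is in view: post top at (312,211), arm ends at about (310,129), (254,233) and (371,233). Pink and blue decoys are well clear.

Run:
```python
from h import *
g=load('w2');p=onz(g,312,211,.08);print(p)
P=[]
for q in [[(290,130),(330,129)],[(244,216),(264,250)],[(380,217),(362,249)]]:
    a=[onz(g,*x,.029) for x in q];m=(a[0]+a[1])/2;P.append(m);print(m,np.linalg.norm(a[0]-a[1]))
P=np.array(P);d=P-P.mean(0);print(P.mean(0),np.hypot(d[:,0],d[:,1]),np.degrees(np.arctan2(d[:,1],d[:,0])))
o=observe();print(np.linalg.inv(g['world_to_cam'])[:3,3], [onz(load('s0'),414.5,271.5,.08)])
```

```text
[0.65860308 0.18722642 0.08      ]
[0.71209246 0.19888778 0.029     ] 0.03143568762762818
[0.62068466 0.2292207  0.029     ] 0.03331222190521282
[0.63885593 0.1332572  0.029     ] 0.031020452256281097
[0.65721101 0.18712189 0.029     ] [0.0561285  0.05573584 0.05690619] [  12.10032249  130.94601849 -108.81720672]
[0.71929701 0.19923123 0.37916672] [array([0.65685285, 0.18846332, 0.08      ])]
```

```bash
python3 -m crank '[0,0,0,0.002,0.0,-0.045,100, 0,0,0,0,0,-0.045,100, 0,0,0,0,0,-0.045,100, 0,0,0,0,0,-0.035,100, 0,0,0,0,0,-0.015,100, 0,0,0,0,0,-0.01,100, 0,0,0,0,0,0,60, 0,0,0,0,0,0,25, 0,0,0,0,0,0,10, 0,0,0,0,0,0,0, 0,0,0,0,0,0,0, 0,0,0,0,0,0,0, 0,0,0,0,0,0,0, 0,0,0,0,0,0,0]' 80
```

```text
time_s: 3.95
position: [0.6576, 0.1887, 0.0566]
tool_rot: [[0.187, -0.982, 0.002], [-0.982, -0.187, 0.0], [0.0, -0.002, -1.0]]
ft_force: [-1.5, -0.5, 5.9]
grip_width: 0.0227
```

```bash
python3 -m crank '[0,0,0,0,0,0.01,0, 0,0,0,0,0,0.03,0, 0,0,0,0,0,0.04,0, 0,0,0,0,0,0.04,0, 0,0,0,0,0,0.025,0, 0,0,0,0,0,0,0, 0,0,0,0,0,0,0]'
python3 - <<'E'
from h import *
grab('wrist','w3');grab('side','d3');o=observe();print(o['position'],o['tool_rot'][:,0],o['ft_force'],o['grip_width'])
a=cv2.imread('pics/w3.png');b=cv2.imread('pics/d3.png')
cv2.imwrite('pics/c3.png',np.hstack([cv2.resize(a[120:480,120:520],(400,360)),b[60:420,60:420]]))
E
```

```text
time_s: 4.65
position: [0.6566, 0.1885, 0.199]
tool_rot: [[0.187, -0.982, -0.002], [-0.982, -0.187, -0.0], [-0.0, 0.002, -1.0]]
ft_force: [-0.4, 0.6, -4.4]
grip_width: 0.0222
[0.65632723 0.18844034 0.19766869] [ 1.86721798e-01 -9.82412768e-01 -3.52312430e-04] [-0.32571358  0.23011935 -3.74869007] 0.022159338712048404
```

View pics/c3.png

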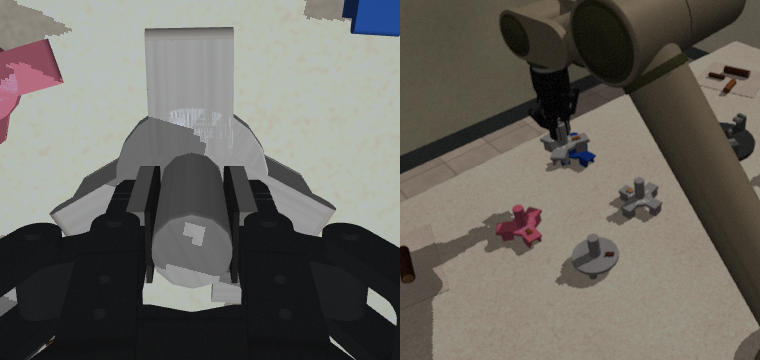

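Lift is good: the carrier is level and held. I'll check the in-hand offset and yaw from the front arm's end edge (265,149)-(354,147), arm sides, and post top (312,363).

Run:
```python
from h import *
g=load('w3');tcp=np.array([.6564,.1885]);ty=np.array([.982,.187]);tx=np.array([.187,-.982])
a=[onz(g,*p,.1705) for p in [(265,149),(354,147),(268,238),(353,238)]]
print([x.round(4) for x in a],np.linalg.norm(a[0]-a[1]))
e=a[0]-a[1];print('yaw edge',np.degrees(np.arctan2(-e[0],e[1])), 'tip rel', ((a[0]+a[1])/2-np.append(tcp,.1705))[:2]@np.c_[ty,tx])
for i,j in[(2,0),(3,1)]:
    d=a[j]-a[i];print(np.degrees(np.arctan2(d[1],d[0])))
p=onz(g,312,363,.2215);print(p,(p[:2]-tcp)@np.c_[ty,tx])
```

```text
[array([0.7078, 0.2145, 0.1705]), array([0.7144, 0.1833, 0.1705]), array([0.6753, 0.2081, 0.1705]), array([0.6813, 0.1765, 0.1705])] 0.031894859190287825
yaw edge 12.007869511602161 tip rel [5.56599763e-02 1.29585253e-05]
11.108644450577986
11.567159957740161
[0.6567374  0.18771188 0.2215    ] [0.00018395 0.00083703]
```

```bash
python3 -m crank '[0,0,0.03,-0.006,-0.02,0,0, 0,0,0.06,-0.011,-0.04,0,0, 0,0,0.06,-0.012,-0.043,0,0, 0,0,0.06,-0.012,-0.043,0,0, 0,0,0.06,-0.012,-0.043,0,0, 0,0,0.055,-0.012,-0.043,0,0, 0,0,0,-0.012,-0.043,0,0, 0,0,0,-0.012,-0.043,0,0, 0,0,0,-0.012,-0.043,0,0, 0,0,0,-0.012,-0.04,-0.02,0, 0,0,0,-0.005,-0.025,-0.02,0, 0,0,0,-0.002,-0.013,-0.015,0, 0,0,0,0,0,0,0, 0,0,0,0,0,0,0]'
python3 - <<'E'
from h import *
grab('wrist','w4');grab('scene','s4');o=observe();print(o['position'],o['tool_rot'][:,0],np.degrees(np.arctan2(*o['tool_rot'][[1,0],0])),o['ft_force'],o['grip_width'])
a=cv2.imread('pics/w4.png');b=cv2.imread('pics/s4.png')
cv2.imwrite('pics/c4.png',np.hstack([a[60:420,120:520],cv2.resize(b[140:290,110:270],(384,360),interpolation=2)]))
E
```

```text
time_s: 6.15
position: [0.5369, -0.2499, 0.1445]
tool_rot: [[0.49, -0.871, -0.002], [-0.871, -0.49, 0.002], [-0.002, 0.001, -1.0]]
ft_force: [0.5, 0.3, -3.1]
grip_width: 0.0222
[ 0.53754205 -0.2495835   0.14574659] [ 4.91517211e-01 -8.70867834e-01  2.16620928e-04] -60.55964695348315 [ 0.00866046 -0.84885531 -3.23975256] 0.02215539440005042
```

View pics/c4.png

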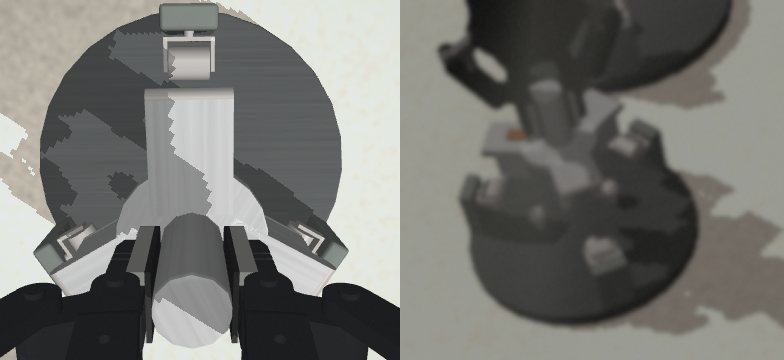

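The arms line up with the rollers: front roller at about (309,121) full frame, arm centre column about 310. One quick numeric check before I lower it.

Run:
```python
from h import *
g=load('w4');t=np.array([.537,-.2498]);ty=np.array([.871,.491]);tx=np.array([.491,-.871])
for n,u,v,z in [('roller',309,121,.055),('tip',309.5,149,.117),('post',312,372,.168)]:
    p=onz(g,u,v,z)[:2];print(n,p,(p-t)@np.c_[ty,tx])
```

```text
roller [ 0.59277731 -0.21751654] [ 0.06443321 -0.00073223]
tip [ 0.58474559 -0.2227233 ] [ 0.05488107 -0.00014072]
post [ 0.53514149 -0.25167689] [-0.00254031  0.00072224]
```

```bash
python3 -m crank '[0,0,0,0.001,0,-0.015,0, 0,0,0,0,0,-0.015,0, 0,0,0,0,0,-0.01,0, 0,0,0,0,0,-0.006,0, 0,0,0,0,0,-0.003,0, 0,0,0,0,0,-0.003,0, 0,0,0,0,0,-0.002,0, 0,0,0,0,0,0,0]'
```

```text
time_s: 7.05
position: [0.5382, -0.2505, 0.0914]
tool_rot: [[0.491, -0.871, 0.0], [-0.871, -0.491, -0.0], [0.0, -0.0, -1.0]]
ft_force: [-0.6, 0.5, -4.1]
grip_width: 0.0226
```

```bash
python3 -m crank '[0,0,0,0,0,-0.002,0, 0,0,0,0,0,-0.002,0, 0,0,0,0,0,0,0]'; python3 -m crank '[0,0,0,0,0,-0.002,0, 0,0,0,0,0,0,0]'; python3 -m crank '[0,0,0,0,0,-0.002,0, 0,0,0,0,0,0,0]'
```

```text
time_s: 7.35
position: [0.5381, -0.2495, 0.0878]
tool_rot: [[0.491, -0.871, -0.0], [-0.871, -0.491, 0.001], [-0.001, -0.001, -1.0]]
ft_force: [-2.5, 5.8, 1.2]
grip_width: 0.0225
time_s: 7.55
position: [0.5378, -0.2498, 0.0857]
tool_rot: [[0.491, -0.871, -0.001], [-0.871, -0.491, 0.001], [-0.001, 0.0, -1.0]]
ft_force: [-2.4, 4.8, 1.1]
grip_width: 0.0221
time_s: 7.75
position: [0.538, -0.2499, 0.0833]
tool_rot: [[0.491, -0.871, -0.001], [-0.871, -0.491, 0.001], [-0.001, -0.0, -1.0]]
ft_force: [-1.5, 5.2, -1.1]
grip_width: 0.0224
```

Contact now: the mount pushes the carrier toward +y and -x, so I'll yield about 1.5 mm that way and carry on down.

```bash
python3 -m crank '[0,0,0,-0.0007,0.0015,0,0, 0,0,0,0,0,0,0]'; python3 -m crank '[0,0,0,0,0,-0.002,0, 0,0,0,0,0,0,0]'; python3 -m crank '[0,0,0,0,0,-0.002,0, 0,0,0,0,0,0,0]'
```

```text
time_s: 7.95
position: [0.5378, -0.2495, 0.0835]
tool_rot: [[0.491, -0.871, 0.001], [-0.871, -0.491, -0.001], [0.002, -0.0, -1.0]]
ft_force: [0.8, -0.5, -2.7]
grip_width: 0.0225
time_s: 8.15
position: [0.5376, -0.2494, 0.0809]
tool_rot: [[0.49, -0.871, 0.0], [-0.871, -0.49, -0.001], [0.001, -0.0, -1.0]]
ft_force: [1.9, -3.0, -6.9]
grip_width: 0.022
time_s: 8.35
position: [0.5374, -0.2487, 0.0785]
tool_rot: [[0.49, -0.872, -0.0], [-0.872, -0.49, 0.001], [-0.001, -0.0, -1.0]]
ft_force: [4.3, -0.6, -12.2]
grip_width: 0.0224
```

The rollers are now drawing it down (fz -12). I'll continue until it seats.

```bash
python3 -m crank '[0,0,0,0,0,-0.001,0, 0,0,0,0,0,0,0]'; python3 -m crank '[0,0,0,0,0,-0.001,0, 0,0,0,0,0,0,0]'; python3 -m crank '[0,0,0,0,0,-0.0005,0, 0,0,0,0,0,0,0]'
```

```text
time_s: 8.55
position: [0.5374, -0.2485, 0.0779]
tool_rot: [[0.49, -0.871, -0.0], [-0.871, -0.49, 0.001], [-0.001, -0.0, -1.0]]
ft_force: [3.6, 1.5, -10.4]
grip_width: 0.0223
time_s: 8.75
position: [0.5374, -0.2485, 0.0777]
tool_rot: [[0.491, -0.871, 0.0], [-0.871, -0.491, 0.001], [-0.001, -0.0, -1.0]]
ft_force: [1.7, 2.8, -3.1]
grip_width: 0.0222
time_s: 8.95
position: [0.5375, -0.2486, 0.0775]
tool_rot: [[0.49, -0.871, 0.0], [-0.871, -0.49, 0.0], [-0.0, -0.0, -1.0]]
ft_force: [1.0, 5.6, 2.1]
grip_width: 0.0222
```

```bash
python3 -m crank '[0,0,0,0,0,-0.001,0, 0,0,0,0,0,0,0]'; python3 -m crank '[0,0,0,0,0,0.0005,15, 0,0,0,0,0,0,30, 0,0,0,0,0,0,50, 0,0,0,0,0,0,50, 0,0,0,0,0,0,50, 0,0,0,0,0,0,50]'; python3 -m crank '[0,0,0,0,0,0.01,50, 0,0,0,0,0,0.02,50, 0,0,0,0,0,0.03,50, 0,0,0,0,0,0.04,50, 0,0,0,0,0,0.04,50, 0,0,0,0,0,0.04,50, 0,0,0,0,0,0.04,50, 0,0,0,0,0,0,50, 0,0,0,0,0,0,50]'
python3 - <<'E'
from h import *
grab('wrist','w5');grab('scene','s5');o=observe();print(o['position'],o['ft_force'],o['grip_width'])
a=cv2.imread('pics/w5.png');b=cv2.imread('pics/s5.png')
cv2.imwrite('pics/c5.png',np.hstack([a[60:420,120:520],cv2.resize(b[170:290,120:250],(390,360),interpolation=2)]))
E
```

```text
time_s: 9.15
position: [0.5376, -0.2486, 0.0773]
tool_rot: [[0.49, -0.871, 0.001], [-0.871, -0.49, -0.0], [0.0, -0.001, -1.0]]
ft_force: [-0.8, 6.8, 7.7]
grip_width: 0.0223
time_s: 9.75
position: [0.5374, -0.2492, 0.0763]
tool_rot: [[0.491, -0.871, -0.0], [-0.871, -0.491, -0.0], [0.0, 0.0, -1.0]]
ft_force: [-0.0, 0.0, 0.3]
grip_width: 0.0429
time_s: 10.65
position: [0.5374, -0.2489, 0.2974]
tool_rot: [[0.491, -0.871, 0.002], [-0.871, -0.491, -0.001], [0.002, -0.001, -1.0]]
ft_force: [0.1, -0.5, -1.2]
grip_width: 0.0428
[ 0.53708003 -0.24872487  0.29535265] [ 0.24318128  0.22698927 -0.22507822] 0.0428802135764054
```

View pics/c5.png

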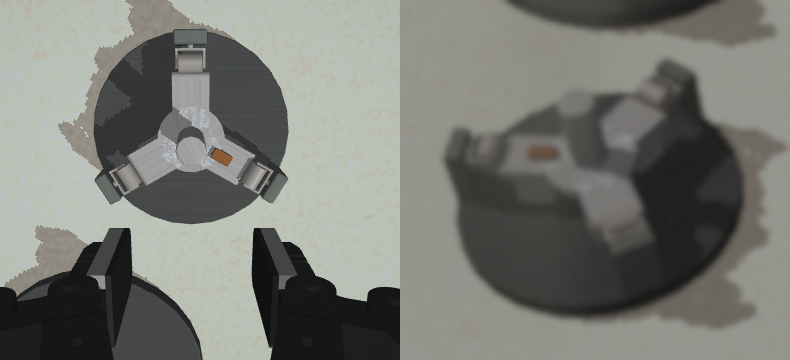

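Seen from above it is seated, with all three rollers over the arm tips. I'll triangulate the post top (wrist (311,211), scene (311.5,204)) to check height and level.

Run:
```python
from h import *
w=load('w5');s=load('s5')
for uv,su in [((311,211),(311.5,204)),]:
    o1,d1=ray(w,*uv);o2,d2=ray(s,*su)
    t=np.linalg.lstsq(np.c_[d1,-d2],o2-o1,rcond=None)[0];print(o1+t[0]*d1,o2+t[1]*d2)
print(onz(w,311,211,.101))
# crop post region for edge check + hsv-free: roller centres
R=np.array([onz(w,*p,.055) for p in [(310,121),(384,238),(244,238)]]);print(R.mean(0))
A=cv2.resize(cv2.imread('pics/s5.png')[185:270,130:240],None,fx=5,fy=5,interpolation=2)
```

```text
[ 0.545814   -0.24474227  0.15677584] [0.5521674  0.00328295 0.13045498]
[ 0.53590071 -0.25040736  0.101     ]
[ 0.53636235 -0.25196881  0.055     ]
```

That scene pixel was my mistake: I didn't subtract the 400-pixel hstack offset. The correct pixel is (178.5,204).

Run:
```python
from h import *
w=load('w5');s=load('s5')
o1,d1=ray(w,311,211);o2,d2=ray(s,178.5,204)
t=np.linalg.lstsq(np.c_[d1,-d2],o2-o1,rcond=None)[0];print(o1+t[0]*d1,o2+t[1]*d2, proj(s,onz(w,311,211,.101)),proj(s,onz(w,311,211,.111)))
```

```text
[ 0.53559006 -0.25058489  0.09925216] [ 0.53466533 -0.2481268   0.09916685] [176.97117554 203.75099319] [176.30009558 200.7166694 ]
```

```bash
python3 -c "
from rig import *
print(close_job())"
```

```text
the job is handed in; nothing more can be done
None
```

The three-armed carrier is on the smaller mount, pressed home and released, and I've handed the job in at about 11 s of robot time. The arm is clear above it, and I never touched the round carrier or the four-armed one.

- **Placing:** I gripped the carrier by its post, turned it about 19° and lowered it with each arm lined up with a roller. At contact it was being pushed sideways by about 6 N, so I shifted it about 1.5 mm. The rollers then drew it in (up to 12 N downward). I pressed to about 8 N before opening the jaws.
- **Height:** the post top measured 99 mm up, against 101 mm expected at home and 111 mm if it had stopped on the rollers. When it seated, the tool was within 0.5 mm of the height expected at home.
- **Centring and level:** the post top is within about 2 mm of the centre of the three rollers. The final pictures show all three rollers over the arm tips with no visible tilt. I judged level from those two checks and did not measure it separately.
- **Disagreements:** my first height check was wrong because I used a wrong pixel, and I redid it. In the corrected check the two camera rays still missed each other by about 2.6 mm, close to the stated calibration error.

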